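# Clear the chuck kit off the bench into its fitted case

## Task

The turning is finished: take the pile on the scroll chuck apart and put the kit away. Stand the little turned box upright in the middle of the felt-topped finishing stand (never let it tip over), and pack the faceplate ring, the scroll chuck (jaws up) and the T-shaped chuck key, each fully seated in the block of the wooden case that is cut for it, and close the lid of the case completely.

Things in the scene. Friction and masses are not known exactly. Their poses are not given: they have to be found in the camera images.
- turned_box: Loose. Small turned wooden box with a knob on its fixed lid, on top of the pile: pale body 58 mm across to 36 mm height, dark lid 56 mm across to 56 mm, knob to 71 mm; about 0.11 kg. Origin: centre of its underside, z up. Grasp it across the body.
- plate_ring: Loose. Flat grey metal faceplate ring with six screw holes: outer diameter 84 mm, bore 40 mm (band 22 mm wide), 10 mm thick, 0.26 kg. Lies on the chuck's jaws, under the turned box, up to 6 mm off centre. Origin: centre of its underside, z up. Grasp the band at one side, one finger in the bore, tips no deeper than its underside.
- scroll_chuck: Loose. Grey four-jaw chuck, foot of the pile, jaws up, under 1 kg. Boss 68 mm across to 19 mm height, body 92 mm across from 19 to 53, jaws from 53 to 71. Origin: centre of its underside, z up. Grasp it along its x axis through the centre, on the outer faces of the two jaws at x = +34 and -35 mm (69 mm apart); the other two are 74 mm apart along y.
- chuck_key: Loose. Grey T-shaped key lying flat, 0.14 kg. In its own frame (origin on the underside, z up): handle 15 mm thick, 90 mm long, centred at (-2, 29) mm; shaft 11 mm thick, square to it, from there to (34, -48) mm, i.e. along -65 degrees from x; axes 7.5 mm up. Balances on the shaft 20 to 25 mm from the handle's axis: grasp across the shaft there.
- stand: Fixed. Finishing stand: dark round turntable 100 mm across with a grey felt top 26 mm above the bench. Origin: centre of its underside, on the bench. Place of the turned box.
- case: Fixed. Wooden case with brass corners, lid open: tray 134 mm deep (its x, pointing from front to hinge) by 350 mm long (its y), rim 50 mm above the bench, walls 8 mm. Origin: centre of its underside, on the bench. Holds three blocks side by side, 110 mm apart, in any order. The lid's hinge line runs along y at x = +67 mm, 50.5 mm above the bench.
- chuck_block: Fixed in the case. The low plain block with one large round hole: hole 80 mm across, 14 mm deep, its floor 12 mm and the block's top 26 mm above the bench. Place of the chuck, boss in the hole, any yaw. Origin: centre of the block's underside, 8 mm above the bench; x and y as the case.
- ring_block: Fixed in the case. The high block with a round grey felt patch between four dark corner cleats: top 52 mm above the bench, cleats 6 mm higher, 47 mm from the centre along the diagonals, open between them along x and y. Place of the ring, flat on the top. Origin: centre of the block's underside, 8 mm above the bench; x and y as the case.
- key_block: Fixed in the case. High block (top 52 mm above the bench) with T-shaped grey felt and dark cleats 8 mm high. Place of the key: flat, handle along the hinge side, shaft to the front between two cleats 19 mm apart. Origin: centre of its underside, 8 mm above the bench. Its yaw is that of the seated key, whose origin is at (-15.6, 8.6, 44) mm in this frame.
- case_lid (a joint): Lid angle, rad: 0 closed, 1.75 to 1.9 open (standing, leaning back). Lid 46 mm high outside, 39 inside. Brass bar handle, 100 mm long, 11 mm thick, parallel to the hinge, 169 mm from the hinge line, 35 mm off the lid's front wall, 20 mm to the outer side of the rim plane: on top when open, to the front when closed. Stiff hinge, 3 to 5 N at the handle; stays where left.
There are look-alikes about, which are no part of the job. There is more than one size of the stand; the one meant has the size given above.

How it is judged:
At the end, for the whole second after the job is handed in: Turned box upright on the stand, within 15 mm of centre; ring flat between its cleats (9 mm); chuck jaws up, boss down in the round hole (9 mm, at most 4 mm above the floor); key flat in its T place (10 mm, 0.25 rad); lid closed to 0.05 rad; all at rest (horizontal distance between turned_box and stand below 0.015 m and z of turned_box in the frame of stand between 0.02 and 0.032 m and angle between each of turned_box, chuck_key's own z axis and vertical below 0.12 rad and horizontal distance between plate_ring and ring_block below 0.009 m and z of plate_ring in the frame of ring_block below 0.049 m and angle between plate_ring's own z axis and vertical below 0.1 rad and horizontal distance between scroll_chuck and chuck_block below 0.009 m and z of scroll_chuck in the frame of chuck_block below 0.008 m and angle between scroll_chuck's own z axis and vertical below 0.08 rad and x of chuck_key in the frame of key_block between -0.0256 and -0.0056 m and y of chuck_key in the frame of key_block between -0.0014 and 0.0186 m and z of chuck_key in the frame of key_block below 0.049 m and angle between the x axis of chuck_key and the x axis of key_block, either way round below 0.25 rad and value of joint case_lid below 0.05 rad and linear speed of each of turned_box, plate_ring, scroll_chuck, chuck_key below 0.02 m/s); the robot touches nothing.
It fails at once if the turned box is tipped over (angle between turned_box's own z axis and vertical above 0.6 rad).
It also fails if it takes over 138 s, if anything falls off the work surface, if the arm or the gripper's body presses on something with over 40 N, if the wrist force passes 120 N, or if a joint passes its speed limit or range.

## Robot

A 7-joint arm with a two-finger parallel gripper is mounted at the origin on a cart in front of the work surface, level with it; the furniture and walls round the work are solid. World frame = base frame: x ahead of the robot, y to its left, z up, the work surface at z = 0. Lengths are in m, angles in rad, forces in N, time in s.
With the tool pointing down it reaches from about 0.425 to 0.95 m from the base axis. Payload 4.7 kg.
Tool frame: the origin (TCP) lies at the very end of the fingers, on their centre line; the grasp point (between the pads) lies arm.grip_point_offset behind it (arm.grip_point_offset is the distance from the TCP to the grasp point, in m); z points along the fingers, y is the line along which they close (so a half turn about z gives the same grasp; the last joint's range is limited). The gripper opens to 87 mm and grips with 3 to 60 N. Pads are 19 mm wide; open, the fingers measure 117 mm over their backs; the gripper's body (75 mm by 190 mm) begins 51 mm behind the grasp point.
Start: joints at [-1.264, 0.469, -0.049, 1.532, 0.024, 1.141, -0.082], TCP at [0.222, 0.637, 0.223] pointing down, gripper open.
Joint ranges: [-2.59, 2.59], [-0.33, 1.99], [-1.39, 1.29], [0.1, 2.45], [-1.04, 4.18], [0.21, 1.99], [-2.66, 2.66]. Speed limits (rad/s): [2.57, 2.57, 3.14, 3.14, 3.14, 3.14, 3.14].

## Interface

Orientations are given as a rotation vector (axis times angle).
In Python, from plant import arm gives the robot as it stands. Calls block until the motion is done:
- arm.reach(position, orientation): joint-space move of the TCP to a pose.
- arm.move_straight(position, rate=0.15, rotation=None, guard=None): straight line of the TCP; rotation=None keeps the orientation; rate is the mean speed in m/s. With guard (N) it stops when the force on the tool has changed by that much, and returns True; else False.
- arm.goto_joints(angles): joint-space move.
- arm.grip(opening, grip_force=None): opening from 0.0 (shut) to 1.0 (fully open); grip_force is the grip in N (None keeps the last); returns when the fingers have stopped.
- arm.sleep(seconds).
- arm.inverse_kinematics(position, orientation): joint angles nearest the present ones, or None.
- arm.snapshot(name): name is "scene" or "top"; returns a dict with "color" (480x640x3 uint8, blue, green, red), "intrinsics" (3x3 intrinsics, pixels), "R" (3x3) and "t" (3): a world point X has camera coordinates R X + t. Camera axes: x right, y down, z forward; pixel columns grow to the right and rows downward; lengths in m; the calibration is good to about 2 mm. A picture is of the moment at which its call begins. There is no depth.
A pose or a line that the arm cannot do raises arm.Unreachable and nothing moves.
- arm.sign_off(): hands the job in; it is judged then, once.
Readings, each from a call of its own:
- arm.current_time_s(): time.
- arm.current_joint_positions(): joint angles.
- arm.current_dq(): joint speeds.
- arm.current_tau(): joint torques, N m.
- arm.current_tcp_pos(): TCP position.
- arm.current_orientation(): TCP orientation.
- arm.current_contact_force(): force on the tool from outside, world axes, zero at the start.
- arm.current_moment(): the same for the moment, N m.
- arm.current_grip_width(): opening from 0.0 (shut) to 1.0 (fully open).
- arm.current_gripper_force(): force on a finger pad.
Only numpy, scipy, OpenCV 4.12 (cv2) and the standard library are available. Lean on these libraries where they do the work, as an engineer would, in place of code of your own. Each camera call takes 0.05 s, during which the arm holds its last target. There are 200 camera calls.

## Working session

There is one attempt and no reset: what is moved stays moved. The work goes in short steps, each a Python script; the robot and the scene stay as the last script left them, time stands still between calls to the robot, and variables do not carry over. Pictures are saved under pics/ and viewed, at most 18 in all, crops included, and the job is handed in when it is done.

```bash
ls; mkdir -p pics; python3 - <<'E'
from plant import arm
import cv2, numpy as np
for n in("scene","top"):
    s=arm.snapshot(n); cv2.imwrite(f"pics/{n}0.png",s["color"]); np.savez(f"{n}.npz",**s)
    print(n,s["intrinsics"].round(1).tolist(),s["R"].round(3).tolist(),s["t"].round(3).tolist())
print(arm.grip_point_offset,arm.current_orientation(),arm.current_time_s())
E
```

```text
pics
scene [[539.7, 0.0, 320.7], [0.0, 539.7, 246.8], [0.0, 0.0, 1.0]] [[0.809, -0.588, 0.017], [-0.321, -0.466, -0.824], [0.492, 0.661, -0.566]] [-0.474, 0.258, 0.982]
top [[452.8, 0.0, 312.2], [0.0, 452.8, 240.9], [0.0, 0.0, 1.0]] [[-0.006, -1.0, 0.02], [-0.988, 0.003, -0.156], [0.156, -0.02, -0.988]] [-0.004, 0.576, 0.906]
0.0187 [-5.24902669e-01 -3.09717417e+00  2.71856278e-03] 0.1
```

View pics/scene0.png

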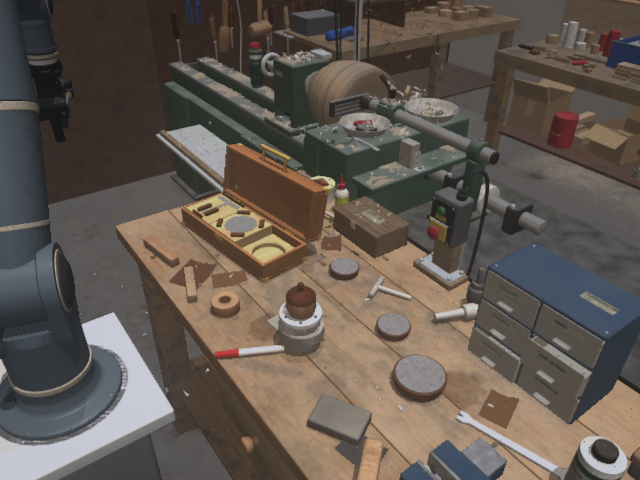

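View pics/top0.png

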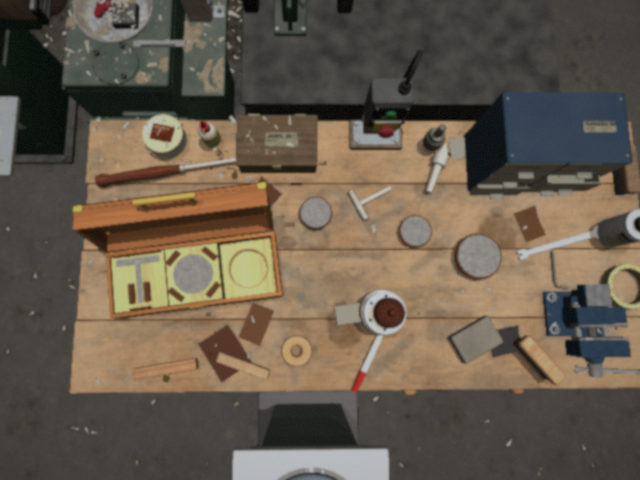

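```bash
cat > h.py <<'E'
import numpy as np, cv2
def cam(n): return dict(np.load(f"{n}.npz"))
def p2w(s,u,v,z):
    d=np.linalg.inv(s["intrinsics"])@[u,v,1]; R=s["R"]; c=-R.T@s["t"]; d=R.T@d
    return c+d*(z-c[2])/d[2]
def w2p(s,X):
    q=s["intrinsics"]@(s["R"]@np.asarray(X,float)+s["t"]); return q[:2]/q[2]
def crop(s,u0,v0,u1,v1,k,f):
    im=cv2.resize(s["color"][v0:v1,u0:u1],None,fx=k,fy=k,interpolation=cv2.INTER_CUBIC)
    for u in range((u0+19)//20*20,u1,20):
        cv2.line(im,((u-u0)*k,0),((u-u0)*k,6),(0,0,255),1); cv2.putText(im,str(u),((u-u0)*k+2,14),0,.35,(0,0,255),1)
    for v in range((v0+19)//20*20,v1,20):
        cv2.line(im,(0,(v-v0)*k),(6,(v-v0)*k),(0,0,255),1); cv2.putText(im,str(v),(8,(v-v0)*k+4),0,.35,(0,0,255),1)
    cv2.imwrite(f,im)
E
python3 - <<'E'
from h import *
s=cam("top"); crop(s,290,170,510,340,3,"pics/c1.png"); crop(s,65,175,290,325,3,"pics/c2.png")
for u0,u1,v,z in((300,332,213,.026),(399,432,231,.026),(455,502,256,.026)):
    a,b=p2w(s,u0,v,z),p2w(s,u1,v,z); print((a+b)/2,np.linalg.norm(a-b))
s=cam("scene"); crop(s,195,245,425,385,3,"pics/c3.png")
E
```

```text
[ 0.63987252 -0.0148972   0.026     ] 0.06926591153979891
[ 0.59981689 -0.2295734   0.026     ] 0.0716043653003496
[ 0.54499342 -0.36322227  0.026     ] 0.10164927014106497
```

View pics/c1.png

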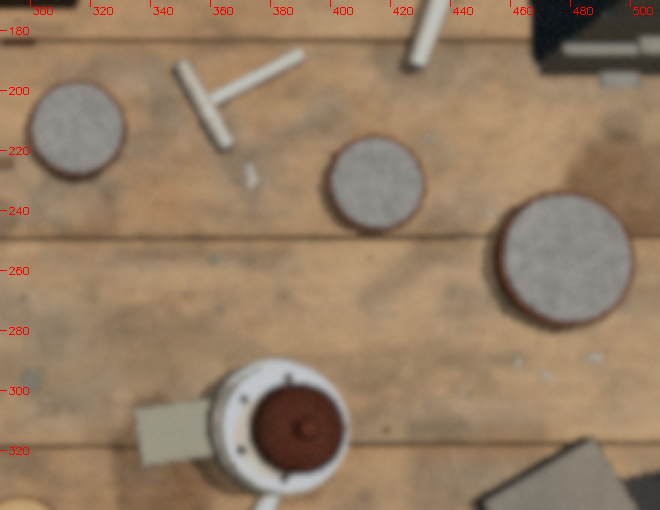

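View pics/c2.png

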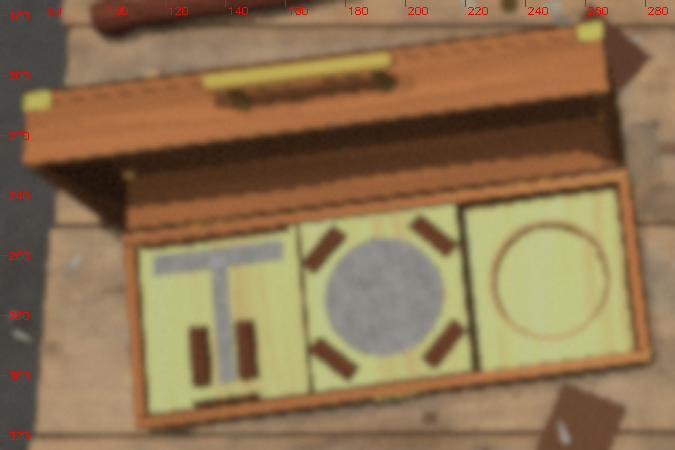

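View pics/c3.png

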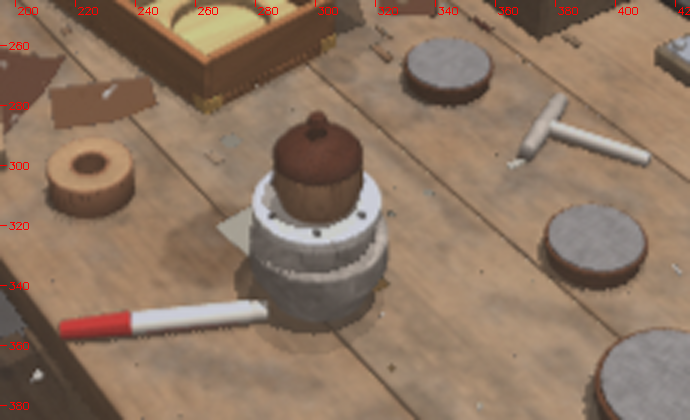

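```bash
cat > meas.py <<'E'
from h import *
from scipy.optimize import least_squares
t=cam("top"); s=cam("scene")
c=lambda x,y:(x/3+65,y/3+175); d=lambda x,y:(x/3+290,y/3+170); e=lambda x,y:(x/3+195,y/3+245)
P=lambda q,z:p2w(t,*q,z)
# case: rim corners FL FR BR BL in image (front-left=+y)
px=np.array([c(138,428),c(650,360),c(628,170),c(125,237)])
loc=np.array([[-.067,.175],[-.067,-.175],[.067,-.175],[.067,.175]])
def rt(x,y,a,l): return np.array([x+l[0]*np.cos(a)-l[1]*np.sin(a),y+l[0]*np.sin(a)+l[1]*np.cos(a)])
f=lambda p:np.concatenate([w2p(t,[*rt(*p,l),.05])-q for l,q in zip(loc,px)])
r=least_squares(f,[.5,.25,0.]); print("case",r.x,np.abs(r.fun).max())
if __name__=="__main__":
    cs=r.x
    for n,q,z,l in(("ring",c(385,297),.052,(0,0)),("hole",c(550,281),.026,(0,-.11)),("keyhandle",c(219,257),.052,(.0415,.11))):
        print(n,P(q,z)[:2],rt(*cs,l))
    print("cleats",np.mean([P(c(*q),.058)[:2] for q in((325,249),(434,236),(443,343),(333,358))],0))
    print("lid TL,TR brass", [P(q,.2)[:2].round(3) for q in (c(205,80),c(390,60))])
    st=P(d(566,258),.026); print("stand",st)
    print("lid",P(d(298,428),.137),"knob",P(d(305,429),.152),"ring",P(d(283,426),.081))
    print("knob scene",p2w(s,*e(317,117),.152))
    h1,h2,se=[P(d(*q),.0075) for q in((180,64),(229,147),(302,53))]
    print("key",h1,h2,se,np.linalg.norm(h1-h2),"hc",(h1+h2)/2,"shaft",np.linalg.norm(se-(h1+h2)/2),np.arctan2(*(se-(h1+h2)/2)[1::-1]))
E
python3 meas.py
```

```text
case [0.50659291 0.23740199 0.12869853] 1.0361384638281947
ring [0.5066589  0.23835579] [0.50659291 0.23740199]
hole [0.5196704  0.12921999] [0.5207107  0.12831172]
keyhandle [0.53455061 0.35243371] [0.53363191 0.35181852]
cleats [0.50672625 0.23773018]
lid TL,TR brass [array([0.622, 0.312]), array([0.634, 0.205])]
stand [ 0.54499237 -0.36353045  0.026     ]
lid [ 0.426201   -0.14629491  0.137     ] knob [ 0.42560583 -0.1477152   0.152     ] ring [ 0.42745119 -0.14696462  0.081     ]
knob scene [ 0.42345775 -0.1557472   0.152     ]
key [ 0.69315391 -0.09147153  0.0075    ] [ 0.63027273 -0.12638466  0.0075    ] [ 0.70154205 -0.18260135  0.0075    ] 0.0719233666388349 hc [ 0.66171332 -0.1089281   0.0075    ] shaft 0.08375008188332002 -1.0751884644468337
```

```bash
python3 - <<'E'
from h import *
t=cam("top"); s=cam("scene")
crop(t,340,125,480,225,4,"/tmp/a.png"); crop(s,350,240,490,340,4,"/tmp/b.png")
a=cv2.imread("/tmp/a.png");b=cv2.imread("/tmp/b.png"); 
im=np.vstack([a,b]); cv2.imwrite("pics/k.png",cv2.resize(im,None,fx=.75,fy=.75,interpolation=cv2.INTER_AREA)); print(im.shape)
E
```

```text
(800, 560, 3)
```

View pics/k.png

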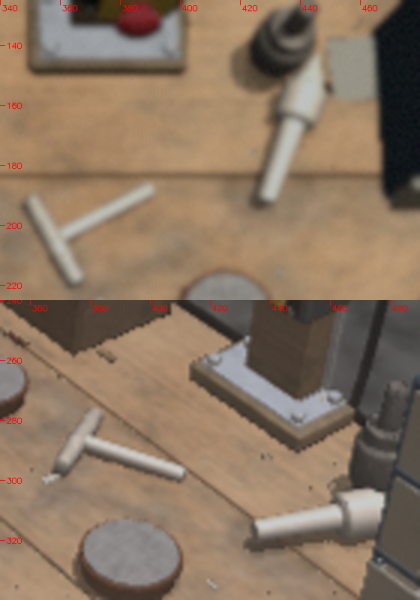

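```bash
python3 - <<'E'
from h import *
s=cam("scene");t=cam("top")
a,b,e=[p2w(s,*q,.0075) for q in((382.6,276),(369,297),(411.3,298))]
print(a,b,e,np.linalg.norm(a-b),np.linalg.norm(e-(a+b)/2))
crop(t,335,170,405,230,9,"pics/k2.png"); 
E
```

```text
[ 0.6998526  -0.08933625  0.0075    ] [ 0.62405657 -0.12974764  0.0075    ] [ 0.69917862 -0.18619326  0.0075    ] 0.08589597342030948 0.08521180805315463
```

View pics/k2.png

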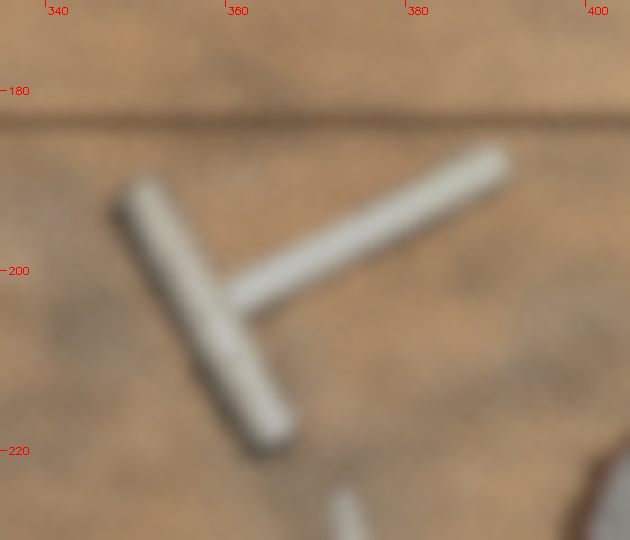

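```bash
cat > r.py <<'E'
from h import *
from plant import arm
from scipy.spatial.transform import Rotation as Ro
def ori(phi):
    y=np.array([np.cos(phi),np.sin(phi),0]); z=np.array([0,0,-1.]); x=np.cross(y,z)
    return Ro.from_matrix(np.column_stack([x,y,z])).as_rotvec()
def best(p,phi,both=True):
    q0=np.array(arm.current_joint_positions()); c=[]
    for f in ((phi,phi+np.pi) if both else (phi,)):
        q=arm.inverse_kinematics(p,ori(f))
        if q is not None: c.append((np.abs(np.array(q)-q0).max(),f))
    return ori(min(c)[1])
def go(x,y,z,phi,both=True): arm.reach([x,y,z],best([x,y,z],phi,both))
def lin(x,y,z,rate=.15,guard=None): return arm.move_straight([x,y,z],rate=rate,guard=guard)
def vert(z,rate=.15,guard=None):
    p=arm.current_tcp_pos(); return lin(p[0],p[1],z,rate,guard)
def st(m=""): print(m,round(arm.current_time_s(),1),np.round(arm.current_tcp_pos(),4),"w",round(arm.current_grip_width()*87,1),"F",np.round(arm.current_contact_force(),1),"g",round(arm.current_gripper_force(),1),flush=True)
def snap(n,f):
    s=arm.snapshot(n); np.savez(f"{f}.npz",**s); return s
E
python3 - <<'E'
from r import *
vert(.38,.3); st()
go(.426,-.147,.25,np.pi/2); st("above")
vert(.12,.2); hit=vert(.0875,.05,guard=4); st(hit)
arm.grip(0.,grip_force=20); st("gripped")
vert(.16,.1); st("up"); vert(.2,.2)
go(.545,-.3635,.12,np.pi/2); st("over"); vert(.05,.15)
print(vert(.030,.03,guard=3)); st("down")
arm.grip(1.0); vert(.15,.2); go(.45,-.32,.3,np.pi/2); st()
s=snap("top","t2"); s2=snap("scene","s2")
crop(s,330,220,520,345,4,"pics/a2.png"); 
E
```

```text
0.8 [0.2221 0.6365 0.3796] w 87.0 F [-0.3  0.7 -0.6] g 0.0
above 3.7 [ 0.4266 -0.1463  0.2501] w 87.1 F [-0.7  0.4 -0.6] g 0.0
False 5.3 [ 0.4273 -0.147   0.0875] w 86.8 F [-0.1 -0.1  0.2] g 0.0
gripped 5.9 [ 0.4274 -0.1469  0.0876] w 58.4 F [-0.4 -0.3  1.4] g 20.0
up 6.8 [ 0.4269 -0.1465  0.1595] w 58.4 F [ 0.7  0.  -1.5] g 20.0
over 8.1 [ 0.5448 -0.3624  0.1195] w 57.8 F [-0.1  0.8 -0.9] g 20.0
True
down 9.3 [ 0.5453 -0.3622  0.0324] w 58.5 F [-0.2  0.7  4.4] g 20.0
 11.6 [ 0.4507 -0.3188  0.2986] w 87.2 F [ 0.6 -0.3 -0.4] g 0.0
```

View pics/a2.png

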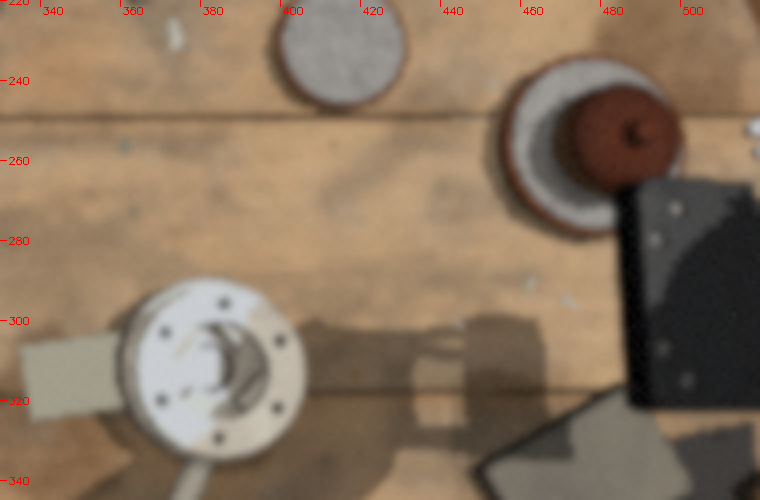

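```bash
python3 - <<'E'
from r import *
s=cam("t2"); c=p2w(s,385.35,312.5,.081); print("ring",c,"box lid",p2w(s,484.5,255,.082))
d=.129; cs=np.array([.5066,.2376]); ex=np.array([np.cos(d),np.sin(d)]); ey=np.array([-np.sin(d),np.cos(d)])
arm.grip(36/87); go(c[0],c[1]-.031,.2,-np.pi/2); st("above")
vert(.1,.2); print(vert(.0735,.04,guard=4)); st("at")
arm.grip(0.,grip_force=40); st("grip")
vert(.11,.1); st("up"); vert(.2,.2)
g=cs-.031*ey
w=arm.current_grip_width()
sn=snap("top","t3")
# keep finger sense: nearest yaw, not half turn
R=Ro.from_rotvec(arm.current_orientation()).as_matrix(); f0=np.arctan2(R[1,1],R[0,1]); 
phi=d+np.pi/2; f=min([phi,phi-np.pi,phi+np.pi,phi-2*np.pi],key=lambda a:abs((a-f0+np.pi)%(2*np.pi)-np.pi)); print(f0,f)
go(g[0],g[1],.2,f,False); st("over")
vert(.08,.15); print(vert(.050,.03,guard=4)); st("down")
arm.grip(36/87); st("open"); vert(.2,.2); go(.5,-.02,.35,f,False)
s=snap("top","t4"); crop(s,330,260,440,350,4,"/tmp/a.png"); crop(s,150,220,290,310,4,"/tmp/b.png")
a,b=cv2.imread("/tmp/a.png"),cv2.imread("/tmp/b.png"); im=np.hstack([a,b]); cv2.imwrite("pics/a4.png",cv2.resize(im,None,fx=.8,fy=.8,interpolation=cv2.INTER_AREA))
E
```

```text
ring [ 0.42646339 -0.14895064  0.081     ] box lid [ 0.54014175 -0.35352525  0.082     ]
above 13.5 [ 0.4276 -0.1813  0.2011] w 35.8 F [ 0.1  0.7 -0.2] g 0.0
False
at 15.0 [ 0.4285 -0.1833  0.0735] w 36.0 F [ 0.1 -0.6 -0.2] g 0.0
grip 15.4 [ 0.4287 -0.1828  0.0736] w 19.3 F [-0.2  1.7  2. ] g 39.3
up 15.9 [ 0.4284 -0.1826  0.1098] w 19.5 F [ 0.2  0.1 -3. ] g 39.5
-1.570397386006515 -1.4417963267948966
over 18.1 [0.5109 0.2047 0.2002] w 20.1 F [-0.3 -0.7 -2.3] g 39.5
True
down 19.7 [0.5114 0.2051 0.0589] w 19.9 F [0.7 1.2 3.6] g 40.6
open 20.3 [0.5104 0.2048 0.0585] w 36.0 F [ 0.1 -0.7 -0.6] g 0.0
```

View pics/a4.png

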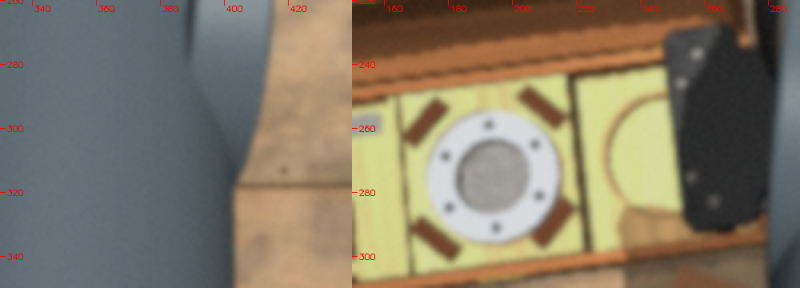

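```bash
python3 - <<'E'
from r import *
s=cam("t4"); print(w2p(s,[.5066,.2376,.062]), [p2w(s,150+(x-352)/3.2,220+176.3/3.2,.062) for x in(492.3,495)])
crop(s,155,235,235,305,9,"pics/a5.png")
arm.goto_joints(arm.inverse_kinematics([.62,-.1,.35],ori(-np.pi/2))); st()
s=snap("top","t5"); snap("scene","s5"); crop(s,335,270,425,345,8,"pics/a6.png")
E
```

```text
[192.52463088 273.61590885] [array([0.50358963, 0.23483362, 0.062     ]), array([0.50358245, 0.23313142, 0.062     ])]
 22.9 [ 0.6202 -0.0991  0.3481] w 36.0 F [ 0.1 -0.  -0.5] g 0.0
```

View pics/a5.png

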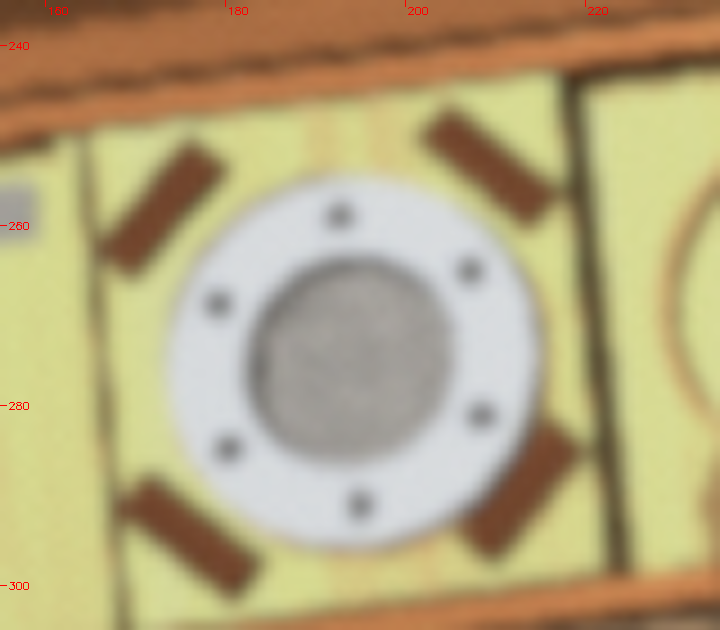

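View pics/a6.png

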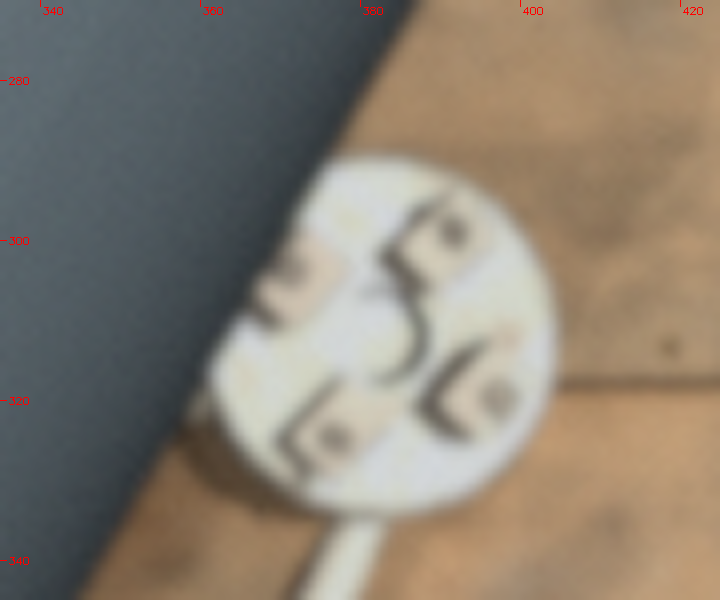

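```bash
python3 - <<'E'
from r import *
t=cam("t5"); f=lambda x,y,z:p2w(t,x/8+335,y/8+270,z)[:2]
h=[f(*q,.071) for q in((455,232),(500,400),(335,437),(290,270))]
print("jaws c",np.mean(h,0),"body c",f(385,336,.053))
for a,b in((0,2),(1,3)): v=h[a]-h[b]; print(np.linalg.norm(v),np.degrees(np.arctan2(v[1],v[0])),(h[a]+h[b])/2)
# ring mend
f=-1.4418
go(.5104,.2048,.2,f,False); lin(.5104,.2048,.09); lin(.5104,.2048,.0585,.05,guard=4); st("at")
arm.grip(0.,grip_force=40); st("grip"); lin(.5104,.2048,.066,.05); lin(.5136,.2086,.066,.05); st("shift")
print(lin(.5136,.2086,.051,.03,guard=4)); st("down")
arm.grip(36/87); st("open"); vert(.2,.2); go(.62,-.1,.35,f,False)
s=snap("top","t6"); snap("scene","s6"); crop(s,155,235,235,305,8,"pics/a7.png"); print(w2p(s,[.5066,.2376,.062]))
E
```

```text
jaws c [ 0.42783172 -0.14883997] body c [ 0.42745319 -0.14946069]
0.0595214484101693 -32.103265166739824 [ 0.42793462 -0.14890742]
0.060966258715138485 -122.08830645197683 [ 0.42772883 -0.14877251]
at 26.0 [0.5106 0.2047 0.0585] w 36.0 F [-0.  -0.1  0.1] g 0.0
grip 26.5 [0.5105 0.2049 0.0586] w 20.1 F [-0.1  0.8  0.4] g 39.9
shift 27.0 [0.5137 0.2091 0.0658] w 20.1 F [ 0.3 -0.1 -3. ] g 39.9
True
down 27.4 [0.5138 0.2083 0.0563] w 19.5 F [-0.3 -0.7  1.9] g 39.9
open 28.1 [0.5128 0.2084 0.056 ] w 36.1 F [ 0.5 -0.7 -0.7] g 0.0
[192.52463088 273.61590885]
```

View pics/a7.png

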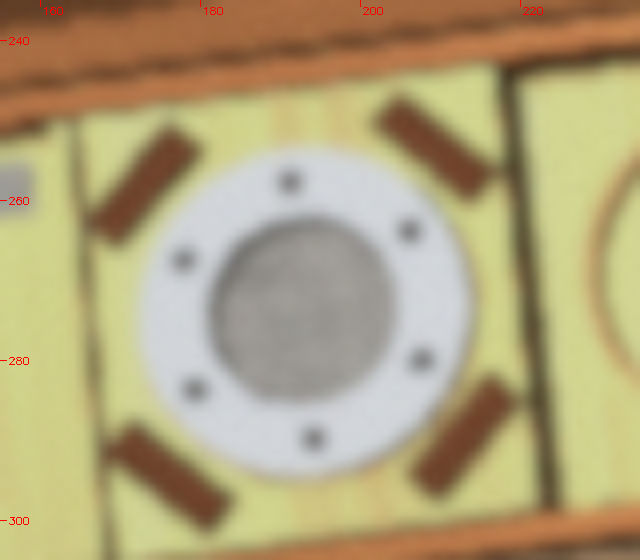

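```bash
python3 - <<'E'
from r import *
x,y,f=.4278,-.1489,np.radians(-32.1)
arm.grip(1.0); go(x,y,.2,f); R=Ro.from_rotvec(arm.current_orientation()).as_matrix(); f0=np.arctan2(R[1,1],R[0,1])
lin(x,y,.085); print(lin(x,y,.0552,.04,guard=5)); st("at")
arm.grip(0.,grip_force=60); st("grip"); 
lin(x,y,.09,.08); st("up"); lin(x,y,.25,.2)
X,Y=.5203,.1287; go(X,Y,.22,.129+np.pi/2); st("over")
lin(X,Y,.1); st(); print(lin(X,Y,.064,.03,guard=6)); st("down")
arm.sleep(.2); arm.grip(1.0); st("open"); lin(X,Y,.22,.2); go(.62,-.25,.35,np.pi/2)
s=snap("top","t8"); snap("scene","s8"); crop(s,200,220,290,310,6,"/tmp/a.png")
q=cam("s8"); crop(q,175,170,305,260,6,"/tmp/b.png")
a,b=cv2.imread("/tmp/a.png"),cv2.imread("/tmp/b.png"); b=cv2.resize(b,(520,360)); a=cv2.resize(a,(360,360)); cv2.imwrite("pics/a8.png",cv2.resize(np.hstack([a,b]),(792,324),interpolation=cv2.INTER_AREA))
E
```

```text
False
at 34.2 [ 0.4279 -0.149   0.0553] w 87.0 F [-0.2  0.   0.5] g 0.0
grip 34.6 [ 0.4278 -0.1488  0.0554] w 76.6 F [-0.7  0.2  2.3] g 60.0
up 35.2 [ 0.4273 -0.1484  0.0897] w 76.4 F [ 0.2  1.  -7.4] g 60.0
over 37.3 [0.52   0.1269 0.2195] w 76.2 F [-1.1 -0.5 -8.7] g 60.0
 38.2 [0.5213 0.1286 0.1009] w 76.7 F [ 0.8 -1.  -6.8] g 60.0
True
down 39.2 [0.52   0.1287 0.0674] w 76.5 F [-0.2  0.2  5.3] g 60.0
open 40.0 [0.5176 0.1286 0.0656] w 86.8 F [ 0.1 -0.4  0.9] g 0.0
```

View pics/a8.png

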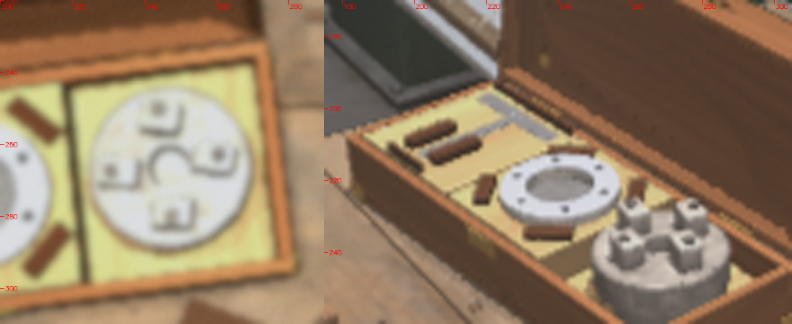

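```bash
python3 - <<'E'
from r import *
print("chuck",p2w(cam("t8"),247.6,266.8,.065))
x,y=.6725,-.1289; X,Y=.5116,.3493; dy=.129+np.pi+1.085-2*np.pi
c=[]
for k in(-1,0,1):
    f=.486+k*np.pi
    q1=arm.inverse_kinematics([x,y,.003],ori(f)); q2=arm.inverse_kinematics([X,Y,.055],ori(f+dy))
    if q1 is not None and q2 is not None:
        c.append((np.abs(np.array(q1)-q2).max(),f)); print(f,np.round(q1,2),np.round(q2,2))
f=min(c)[1]
arm.grip(40/87); go(x,y,.2,f,False); lin(x,y,.05); print(lin(x,y,.0035,.04,guard=4)); st("at")
arm.grip(0.,grip_force=40); st("grip"); lin(x,y,.06,.1); lin(x,y,.25,.2); st("up")
go(.6,.1,.33,f+dy/2,False); 
s=snap("top","t9"); snap("scene","s9"); 
go(X,Y,.2,f+dy,False); st("over"); lin(X,Y,.09); s=snap("scene","s10"); print(lin(X,Y,.050,.03,guard=4)); st("down")
snap("scene","s11"); crop(cam("s11"),165,170,265,250,6,"pics/b1.png")
E
```

```text
chuck [0.51974057 0.12604579 0.065     ]
-2.6555926535897934 [-0.48  0.98  1.01  1.71 -0.96  1.03 -1.78] [-0.36  0.6  -0.43  1.8   0.33  0.81  0.75]
0.486 [-0.14  0.75  0.4   1.69 -0.38  0.78  0.92] [-1.28  0.74  0.9   1.85 -0.73  0.92 -1.47]
3.627592653589793 [-0.48  0.98  1.01  1.71 -0.96  1.03 -1.78] [-0.36  0.6  -0.43  1.8   0.33  0.81  0.75]
False
at 47.5 [ 0.6728 -0.129   0.0039] w 39.9 F [0.6 0.2 0.2] g 0.0
grip 48.1 [ 0.6727 -0.1288  0.0036] w 9.6 F [0.6 0.2 0.1] g 40.0
up 49.9 [ 0.6716 -0.1285  0.2483] w 10.1 F [ 0.3 -0.4 -1.5] g 40.0
over 52.4 [0.5128 0.348  0.2006] w 9.8 F [-0.8 -1.  -1.4] g 40.0
True
down 54.4 [0.5114 0.3492 0.0555] w 9.6 F [-1.4  0.5  5.2] g 40.0
```

View pics/b1.png

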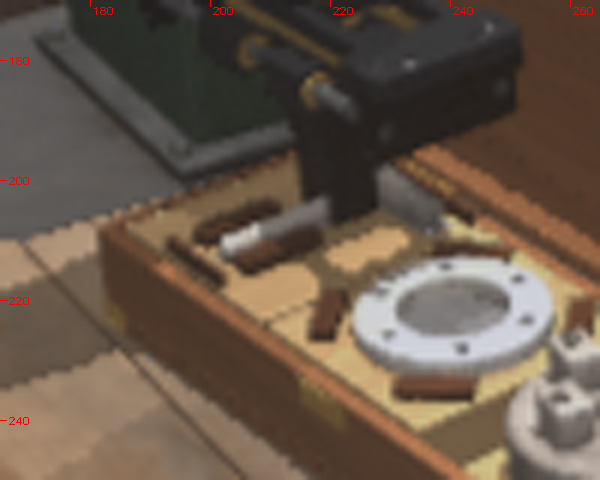

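```bash
cat > lid.py <<'E'
from r import *
cs=np.array([.5066,.2376]); d=.129; ex=np.array([np.cos(d),np.sin(d)]); ey=np.array([-np.sin(d),np.cos(d)])
def hp(th,y=0):
    a=.067-.169*np.cos(th)+.02*np.sin(th); z=.0505+.169*np.sin(th)+.02*np.cos(th)
    return np.array([*(cs+a*ex+y*ey),z])
E
python3 - <<'E'
from lid import *
arm.grip(40/87); st(); vert(.2,.2); st(); go(.5,.0,.40,np.pi/2)
t=snap("top","t12"); s=snap("scene","s12")
for th in(1.75,1.8,1.85,1.9): print(th,hp(th).round(3),w2p(t,hp(th)).round(1),w2p(s,hp(th,.05)).round(1),w2p(s,hp(th,-.05)).round(1))
crop(t,95,180,195,320,4,"/tmp/a.png"); crop(s,210,135,310,235,6,"/tmp/b.png")
a,b=cv2.imread("/tmp/a.png"),cv2.imread("/tmp/b.png"); b=cv2.resize(b,(390,390)); a=a[:390]; b=b[:a.shape[0]]; cv2.imwrite("pics/b2.png",np.hstack([a[:390],b])); print(a.shape,b.shape)
E
```

```text
55.2 [0.5104 0.3488 0.0544] w 40.1 F [ 0.3  0.2 -0. ] g 0.0
 56.1 [0.5095 0.3486 0.1988] w 39.7 F [-0.4 -0.6 -0.6] g 0.0
1.75 [0.622 0.253 0.213] [165.2 199.7] [261.6 145.2] [287.3 158. ]
1.8 [0.63  0.254 0.211] [165.2 195.6] [264.1 145.3] [289.8 158.1]
1.85 [0.638 0.255 0.207] [165.4 191.7] [266.6 145.6] [292.3 158.3]
1.9 [0.646 0.256 0.204] [165.6 188. ] [269.  146.1] [294.7 158.7]
(390, 400, 3) (390, 390, 3)
```

View pics/b2.png

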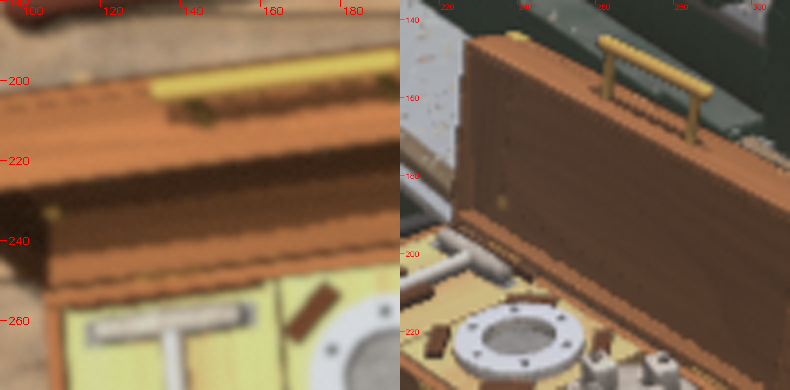

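```bash
python3 - <<'E'
from lid import *
o=np.array([0,0,-.012]); p=hp(1.77)+o
arm.grip(50/87); go(p[0],p[1],.34,d); st("above")
for th in np.arange(1.77,-.01,-.1):
    q=arm.inverse_kinematics(hp(th)+o,arm.current_orientation()); 
    if q is None: print("noik",th)
print(lin(p[0],p[1],p[2],.1,guard=5)); st("at")
arm.grip(0.,grip_force=15); st("grip")
for th in np.arange(1.65,.29,-.15):
    lin(*(hp(th)+o),.12); F=np.linalg.norm(arm.current_contact_force())
    if F>25: st("force %.2f"%th); break
st("end"); s=snap("scene","s13"); cv2.imwrite("pics/b3.png",s["color"][100:340,120:440])
E
```

```text
above 59.6 [0.6259 0.2521 0.3405] w 49.8 F [-0.4  0.1  0.1] g 0.0
False
at 61.1 [0.6261 0.2531 0.201 ] w 50.0 F [ 0.6 -0.3 -0.8] g 0.0
grip 61.9 [0.6256 0.253  0.2001] w 10.3 F [ 0.2 -0.2  0.6] g 15.0
end 65.5 [0.4199 0.2265 0.1074] w 10.0 F [ 4.6  1.9 -5.5] g 15.0
```

View pics/b3.png

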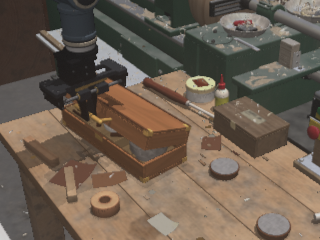

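```bash
python3 - <<'E'
from lid import *
o=np.array([0,0,-.012])
for th in (.2,.1,.03): lin(*(hp(th)+o),.1)
st("a"); print(lin(*(hp(-.03)+o),.03,15)); st("b")
arm.grip(50/87); vert(.2,.2); p=hp(0); arm.grip(0.)
lin(p[0],p[1],.1); print(lin(p[0],p[1],.068,.03,guard=15)); st("press")
vert(.25,.2); go(.5,-.1,.35,np.pi/2); st("away")
t=snap("top","t14"); s=snap("scene","s14"); a=s["color"][130:400,140:480]; b=t["color"][160:340,60:520]
a=cv2.resize(a,(460,365)); cv2.imwrite("pics/b4.png",np.vstack([a,b]))
E
```

```text
a 66.4 [0.4075 0.2249 0.0631] w 10.3 F [ 5.8  2.1 -4.7] g 15.0
True
b 66.7 [0.4071 0.2249 0.0586] w 10.4 F [-0.6  0.4  0. ] g 15.0
True
press 71.2 [0.4053 0.2244 0.0761] w 0.5 F [-1.8 -0.7 11.4] g 5.2
away 73.5 [ 0.5    -0.0984  0.3492] w 0.7 F [-0.5  1.1 -0.2] g 0.0
```

View pics/b4.png

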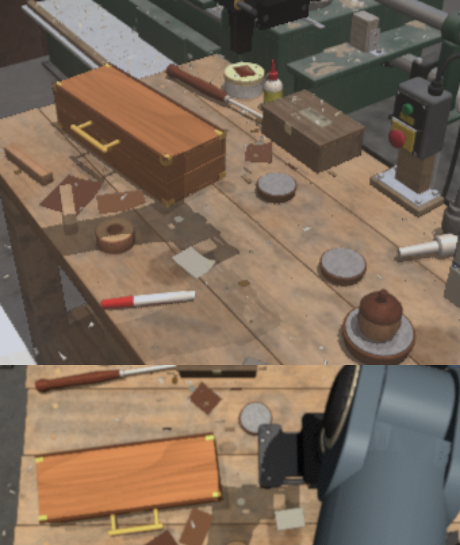

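```bash
python3 - <<'E'
from r import *
t=cam("t2"); print(p2w(t,484.9,256.8,.082),p2w(t,489.5,253,.097))
s=cam("s14"); print(p2w(s,422.3,347,.097))
go(.45,.05,.4,np.pi/2); t=snap("top","t15"); s=snap("scene","s15")
crop(t,450,225,510,285,7,"/tmp/a.png"); crop(s,380,325,460,405,5,"/tmp/b.png")
b=cv2.resize(cv2.imread("/tmp/b.png"),(380,380)); a=cv2.resize(cv2.imread("/tmp/a.png"),(380,380)); cv2.imwrite("pics/b5.png",np.hstack([a,b]))
for z,c in((.026,"felt"),(.082,"lid"),(.097,"knob")): print(c,w2p(t,[.545,-.3635,z]),w2p(s,[.545,-.3635,z]))
E
```

```text
[ 0.53647466 -0.35409996  0.082     ] [ 0.54225102 -0.35772017  0.097     ]
[ 0.53786549 -0.3671974   0.097     ]
felt [478.65236591 255.9965199 ] [418.87820665 371.906036  ]
lid [489.2319711  252.60164879] [422.64751686 350.17199924]
knob [492.28609428 251.62161651] [423.69963483 344.10543281]
```

View pics/b5.png

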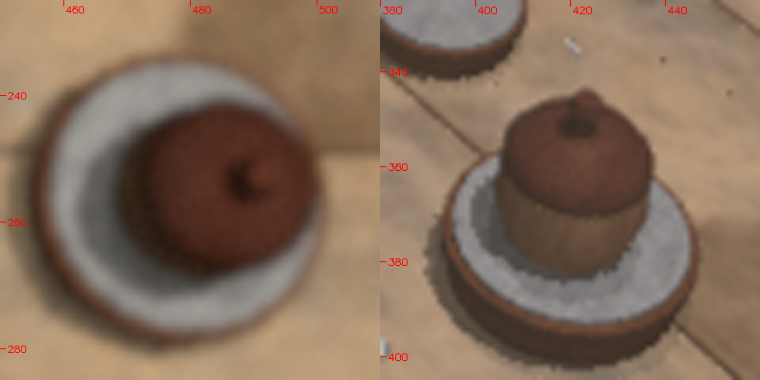

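```bash
python3 - <<'E'
from r import *
arm.sleep(.5); print(arm.sign_off(),arm.current_time_s())
E
```

```text
the job is handed in; nothing more can be done
the job is handed in; nothing more can be done
```

The job is handed in; the simulator gave no verdict. The last pictures show the turned box upright on the 100 mm stand, about 4 mm off centre. The ring, chuck and key looked seated in their blocks, though the ring first landed on a cleat and had to be reset. The lid is closed.

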